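# Carry the purple stains to the staining mat

## Task

Pick up the handled caddy that holds the two purple-capped stain bottles, carry it level, and set it down in the middle of the blue mat, lined up lengthways with the mat, then let go. Both bottles must still be standing upright inside it; lower it to the mat rather than dropping it.

Things in the scene. Friction and masses are not known exactly. Their poses are not given: they have to be found in the camera images.
- caddy_grip (a point): middle of the grey handle bar of the purple stains' caddy: white open tray 140 (x) x 100 mm (y), walls 24 mm high, 4 mm thick. The bar (140 long, 14 wide, 20 tall) runs lengthways over its middle, a post at each end; bottle tops are 23 mm below it. Point is 92 mm above the tray's underside; x along bar, z up. Loaded 0.3 kg; starts level on the bench. A like caddy holds yellow-capped bottles.
- stain_1_center (a point): a small stain bottle with a purple cap and purple band, standing loose in the caddy; 27 mm across, 55 mm tall. This point is its centre, half-way up; its z axis points up out of the cap.
- stain_2_center (a point): a small stain bottle with a purple cap and purple band, standing loose in the caddy; 27 mm across, 55 mm tall. This point is its centre, half-way up; its z axis points up out of the cap.
- mat_top (a point): the blue mat, a flat rectangle 210 mm (x) by 140 mm (y), 3 mm thick, fixed to the bench. This point is the centre of its top face; x runs along its long side, z up. Between the caddies and the mat nothing on the bench is taller than 110 mm.
Mind the look-alikes: they are no part of the job. What is shaped like the part that bears caddy_grip but red or turquoise is not meant.

How it is judged:
By the outcome, as a careful person would: the job done as asked, in the order asked, and still so for the second after the job is handed in, with the robot touching nothing.
It also fails if it takes over 48 s, if anything falls off the work surface, if the arm or the gripper's body presses on something with over 40 N, if the wrist force passes 120 N, or if a joint passes its speed limit or range.

## Robot

A 7-joint arm with a two-finger parallel gripper is mounted at the origin on the work surface. World frame = base frame: x ahead of the robot, y to its left, z up, the work surface at z = 0. Lengths are in m, angles in rad, forces in N, time in s.
With the tool pointing down it reaches from about 0.425 to 0.825 m from the base axis. Payload 3.6 kg.
Tool frame: the origin (TCP) lies at the very end of the fingers, on their centre line; the grasp point (between the pads) lies 19 mm behind it; y points along the fingers, z is the direction in which the jaws open and shut, and the axes are right-handed (so a half turn about y gives the same grasp; the last joint's range is limited). The gripper opens to 93 mm and grips with 3 to 60 N. Pads are 15 mm wide; open, the fingers measure 128 mm over their backs; the gripper's body (75 mm by 188 mm) begins 65 mm behind the grasp point.
Start: joints at [-1.228, 0.615, -0.013, 1.423, 0.008, 1.103, -0.04], TCP at [0.234, 0.606, 0.219] pointing down, gripper open.
Joint ranges: [-3.12, 3.12], [-0.3, 2.06], [-1.34, 1.32], [0.26, 2.42], [-1.36, 4.5], [0.01, 1.98], [-2.84, 2.84]. Speed limits (rad/s): [2.79, 2.79, 3.14, 3.14, 3.14, 3.14, 3.14].

## Interface

Orientations are given as a rotation vector (axis times angle).
In Python, from rig import env gives the robot as it stands. The module is installed in compiled form; this text tells all that it offers.
- The arm moves only by the tool jog_arm, never from a script. Its argument "series" is a list of rows, each a list of 3 entries, a list of its own where there are three numbers: the shift along the tool's x, y, z as a fraction of full scale, then the turn, a rotation vector about the tool's x, y, z as a fraction of full scale, then the opening, from 0 (shut) to 1 (fully open). In form: [[[dx, dy, dz], [rx, ry, rz], fingers], ...]. A call has 1 to 12 rows; each row is the pose to reach, as a shift and turn from the pose measured when the call began, along the tool's axes at that moment; what a row does not reach only later rows make up. Full scale, the value 1, is 0.4 m for a shift and pi/2 rad for a turn. A row lasts 1/12 s, in which the tool goes at most 41.7 mm and 7.16 degrees, less where a joint would pass 70% of its speed; a pose out of reach is approached as far as the arm can. A call with a number of a shift or a turn outside -1 to 1 is refused whole. A call with a gripper value outside its range is refused whole. The fingers move at their own pace and stop on an object; "squeeze" is the grip in N (left out, the last holds). Time passes only in rows, so rows that repeat a pose let the fingers close. It gives the time, the measured TCP pose, the force and the opening at its end, in the units of the state.
- env.get_obs(): the state, without advancing time (a new reading comes with each control period).
- env.snapshot(name): name is "scene" or "top" or "wrist"; returns the picture (420x560x3 uint8, blue, green, red); there is no depth.
- env.camera_info(name): a dict with "fov_y" (degrees; the focal length in pixels is half the picture's height over the tangent of half this angle, whatever the lens; pixels are square), "cx", "cy" (the principal point, pixels), "view" (4x4, takes a point from world to camera coordinates). Camera axes: x right, y down, z forward; pixel columns grow to the right and rows downward; lengths in m; the calibration is good to about 2 mm. A picture is of the moment at which its call begins: read the wrist's pose just before it. camera_info takes no time and is no camera call; for the wrist camera it gives the pose at the moment of the call.
- env.hand_in(): hands the job in, once; it reports no verdict.
Trained networks look in the newest picture that a camera, given by its name, has taken for a name from the list of things; names that differ only in an ending like _2 or _b are one class to them, and where a whole thing is asked for, a point or a joint stands for the part that bears it (a point fixed in the world has none). Each returns a list of dicts, best first, with "score" (0 to 1); they miss things now and then, are a little off and sometimes report something else, mostly with a low value. They report only what shows in the picture. A call takes as long as a camera call. They do not tell look-alikes from the thing itself.
- env.spot_in(camera, label): "point" ([x, y, z] in m, in the coordinates of the camera as it stood for that picture, good to about 4 mm: the middle of the surface that is visible of it).
- env.regions_of(camera, label): "mask" (420x560 bool, what is visible of it).
- env.place_of(camera, label): "point" ([x, y, z] in m, in the coordinates of the camera as it stood for that picture, good to about 4 mm: a listed point, or the origin of a listed thing).
The state is a dict: "clock": time; "joints": joint angles; "qd": joint speeds; "tau": joint torques, N m; "tcp_pos": TCP position; "tool_rot": TCP orientation; "force": force on the tool from outside, world axes, zero at the start; "ft_torque": the same for the moment, N m; "finger_gap": finger opening in m.
Only numpy, scipy, OpenCV 4.12 (cv2) and the standard library are available. Lean on these libraries where they do the work, as an engineer would, in place of code of your own. Each camera call takes 0.05 s, during which the arm holds its last target.

## Working session

There is one attempt and no reset: what is moved stays moved. The work goes in short steps, Python scripts to look and compute and a tool call to move; the robot and the scene stay as the last step left them, time stands still between calls to the robot, and variables do not carry over. Pictures are saved under pics/ and viewed, and the job is handed in when it is done.

Besides the shell and the picture viewer there is one more tool, called after "Call:" in YAML: its name, and indented under it one key for each argument. jog_arm: Moves the arm, as the interface text tells. Its arguments: {"type":"object","properties":{"series":{"type":"array","items":{"type":"array"}},"squeeze":{"type":"number"}},"required":["series"]}

```bash
mkdir -p pics
python3 - <<'E'
from rig import env
import cv2,numpy as np
np.set_printoptions(precision=4,suppress=True)
print(env.get_obs())
for n in ["scene","top"]:
    cv2.imwrite(f"pics/{n}0.png",env.snapshot(n))
    ci=env.camera_info(n); print(n,ci)
    V=np.array(ci["view"]);Vi=np.linalg.inv(V)
    for l in ["caddy_grip","stain_1_center","mat_top"]:
        for d in env.place_of(n,l):
            p=Vi@np.r_[d["point"],1]; print(l,round(d["score"],2),p[:3])
print(env.get_obs()["clock"])
E
```

```text
{'clock': 0.0, 'joints': array([-1.2285,  0.6159, -0.0126,  1.4249,  0.0081,  1.1034, -0.0404]), 'qd': array([ 0.0007, -0.0009, -0.001 ,  0.0014,  0.0008,  0.0015, -0.0012]), 'tau': array([  0.0007, -45.8938,   0.2095, -16.5739,  -0.061 ,   0.0205,
         0.0002]), 'tcp_pos': array([0.234 , 0.6056, 0.2175]), 'tool_rot': array([-1.5539,  0.2897, -0.289 ]), 'force': array([ 0.1663, -0.4312, -0.5062]), 'ft_torque': array([-0.012 ,  0.0087,  0.0291]), 'finger_gap': 0.09299816560490183}
scene {'fov_y': 56.30123330173227, 'cx': 285.6198947173871, 'cy': 209.92785646686914, 'view': array([[ 0.4005,  0.9163,  0.002 , -0.1753],
       [ 0.5757, -0.2499, -0.7786, -0.2591],
       [-0.7129,  0.313 , -0.6276,  1.3208],
       [ 0.    ,  0.    ,  0.    ,  1.    ]])}
caddy_grip 0.98 [ 0.5122 -0.2794  0.0939]
caddy_grip 0.94 [ 0.7162 -0.166   0.0936]
caddy_grip 0.77 [ 0.3195 -0.238   0.0933]
caddy_grip 0.61 [ 0.3654 -0.4461  0.0959]
stain_1_center 0.71 [ 0.4785 -0.2557  0.0289]
mat_top 0.62 [ 0.5147  0.0294 -0.0001]
top {'fov_y': 49.98745552006022, 'cx': 279.21430281512755, 'cy': 212.2346732257672, 'view': array([[-0.0258, -0.9997,  0.0036, -0.0473],
       [-0.9927,  0.0252, -0.1179,  0.522 ],
       [ 0.1178, -0.0066, -0.993 ,  1.0402],
       [ 0.    ,  0.    ,  0.    ,  1.    ]])}
caddy_grip 0.93 [ 0.3695 -0.4389  0.0922]
caddy_grip 0.84 [ 0.3205 -0.2402  0.0905]
caddy_grip 0.66 [ 0.506  -0.2756  0.0893]
caddy_grip 0.57 [ 0.7148 -0.1632  0.0915]
stain_1_center 0.65 [ 0.4805 -0.2637  0.0351]
mat_top 0.58 [ 0.4808 -0.2605  0.0324]
mat_top 0.56 [0.5161 0.0277 0.0024]
mat_top 0.52 [ 0.5098 -0.2776  0.0886]
0.4
```

View pics/scene0.png

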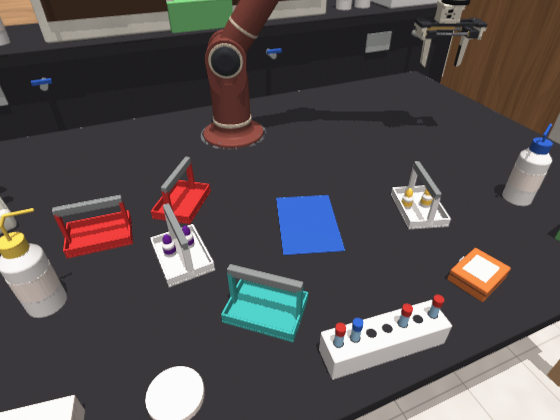

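View pics/top0.png

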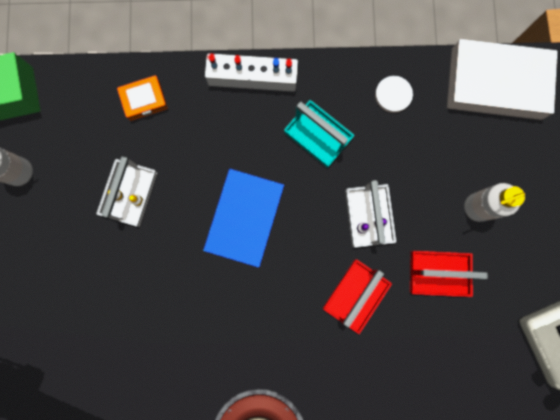

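The scene picture shows the purple-capped caddy, a white tray, at about (180,245), with the mat at (308,222). In the top picture they are at (372,215) and (244,218). The red, turquoise and yellow-capped caddies are look-alikes. Next I'll measure the yaw angles from masks.

```bash
cat > h.py <<'E'
import cv2,numpy as np
np.set_printoptions(precision=4,suppress=True)
def toplane(ci,uv,z,V=None):
    V=np.array(ci["view"]) if V is None else V
    h=420; f=h/2/np.tan(np.radians(ci["fov_y"])/2)
    uv=np.atleast_2d(uv).astype(float)
    d=np.c_[(uv[:,0]-ci["cx"])/f,(uv[:,1]-ci["cy"])/f,np.ones(len(uv))]
    R=V[:3,:3]; o=-R.T@V[:3,3]; w=d@R
    s=(z-o[2])/w[:,2]
    return o+w*s[:,None]
def proj(ci,P):
    V=np.array(ci["view"]);f=210/np.tan(np.radians(ci["fov_y"])/2)
    q=np.atleast_2d(P)@V[:3,:3].T+V[:3,3]
    return np.c_[q[:,0]/q[:,2]*f+ci["cx"],q[:,1]/q[:,2]*f+ci["cy"]]
def rect(P):
    r=cv2.minAreaRect((P[:,:2]*1000).astype(np.float32))
    (c,(w,h),a)=r
    if w<h: w,h,a=h,w,a+90
    return np.array(c),w,h,a%180
E
python3 - <<'E'
from rig import env
from h import *
for n in ["scene","top"]:
    im=cv2.imread(f"pics/{n}0.png"); ci=env.camera_info(n)
    b,g,r=[im[...,i].astype(int) for i in range(3)]
    m=((b>120)&(b-r>80)&(b-g>60)).astype(np.uint8)
    k,l,s,c=cv2.connectedComponentsWithStats(m)
    i=1+np.argmax(s[1:,4]); ys,xs=np.where(l==i)
    print(n,"mat",s[i],rect(toplane(ci,np.c_[xs,ys],0.003)))
    for d in env.regions_of(n,"caddy_grip"):
        ys,xs=np.where(d["mask"])
        cent=toplane(ci,[[xs.mean(),ys.mean()]],0.1)[0]
        print(n,"bar",round(d["score"],2),len(xs),cent,rect(toplane(ci,np.c_[xs,ys],0.102)))
        if np.linalg.norm(cent[:2]-[.51,-.277])<.05:
            v=im.copy(); v[d["mask"]]=(0,255,0); x0,y0=int(xs.mean()),int(ys.mean())
            cv2.imwrite(f"pics/m_{n}.png",np.hstack([cv2.resize(q[max(0,y0-60):y0+60,x0-60:x0+60],(390,390)) for q in (im,v)]))
    # white tray rim z=.024
    c=proj(ci,[.51,-.277,.02])[0].astype(int)
    w=((np.minimum(np.minimum(b,g),r)>150)).astype(np.uint8)
    k,l,s,cc=cv2.connectedComponentsWithStats(w)
    mm=np.zeros_like(w); 
    ys,xs=np.where(w>0); q=np.hypot(xs-c[0],ys-c[1])<48
    print("tray",rect(toplane(ci,np.c_[xs,ys][q],0.024)))
E
```

```text
scene mat [ 276  195   69   60 3275] (array([514.7666,  24.4775]), 212.73593139648438, 139.26513671875, 161.82366180419922)
scene bar 0.92 2040 [ 0.4153 -0.2476  0.1   ] (array([ 391.3175, -229.1752]), 247.25228881835938, 116.27142333984375, 144.5994415283203)
scene bar 0.6 2354 [ 0.6016 -0.2862  0.1   ] (array([ 556.9355, -290.2651]), 232.6934051513672, 89.312255859375, 5.424132347106934)
tray (array([ 469.6477, -284.981 ]), 259.6772766113281, 100.8038330078125, 4.844797134399414)
top mat [ 204  169   80   98 5081] (array([514.4653,  26.1216]), 212.6199951171875, 142.73487854003906, 161.88552856445312)
top bar 0.76 2481 [ 0.5026 -0.2631  0.1   ] (array([ 504.4052, -262.0288]), 143.4926300048828, 99.18370056152344, 5.791508197784424)
top bar 0.6 2782 [ 0.3679 -0.4143  0.1   ] (array([ 368.3246, -426.7714]), 168.5498504638672, 94.4720458984375, 85.94477844238281)
top bar 0.56 2535 [ 0.6912 -0.1531  0.1   ] (array([ 692.7704, -148.8451]), 147.88157653808594, 101.7968521118164, 48.68378829956055)
tray (array([ 514.4511, -278.7419]), 151.41290283203125, 101.8528060913086, 4.946098327636719)
```

Run:
```python
from rig import env
from h import *
outs=[]
for n in ["scene","top"]:
    im=cv2.imread(f"pics/{n}0.png"); ci=env.camera_info(n)
    c=np.array([.508,-.276]); a=np.radians(5.3); R=np.array([[np.cos(a),-np.sin(a)],[np.sin(a),np.cos(a)]])
    S=5; p0=proj(ci,[*c,.06])[0].astype(int)-[39,39]
    v=cv2.resize(im[p0[1]:p0[1]+78,p0[0]:p0[0]+78],None,fx=S,fy=S,interpolation=cv2.INTER_CUBIC)
    for (L,W,z,col) in [(.14,.014,.102,(0,255,0)),(.14,.1,.024,(0,0,255)),(.14,.1,0,(255,255,0))]:
        q=np.array([[1,1],[1,-1],[-1,-1],[-1,1]])*[L/2,W/2]@R.T+c
        uv=(proj(ci,np.c_[q,np.full(4,z)])-p0+.5)*S
        cv2.polylines(v,[uv.astype(np.int32)],True,col,1)
    outs.append(v)
cv2.imwrite("pics/fit0.png",np.hstack(outs))
```

```text
(no output)
```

View pics/fit0.png

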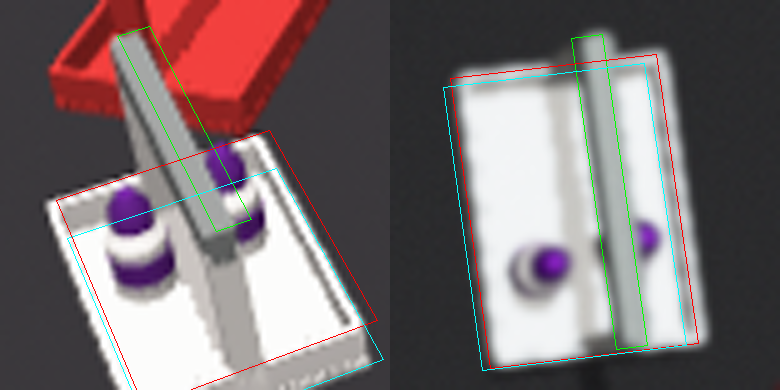

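The estimated bar centre shifts slightly, to about (0.512,-0.279), with yaw about 5.3°. I'll work out the approach move.

```bash
cat >> h.py <<'E'
from scipy.spatial.transform import Rotation as Ro
def plan(env,pos,baryaw_deg):
    o=env.get_obs(); R0=Ro.from_rotvec(o["tool_rot"]).as_matrix(); p=np.array(o["tcp_pos"])
    print("t",o["clock"],"tcp",p,"gap",o["finger_gap"],"F",o["force"],"q",o["joints"]); print("axes x",R0[:,0],"y",R0[:,1],"z",R0[:,2])
    for k in (90,-90):
        a=np.radians(baryaw_deg+k); z=np.array([np.cos(a),np.sin(a),0]); y=np.array([0,0,-1.]); x=np.cross(y,z)
        Rt=np.c_[x,y,z]; rv=Ro.from_matrix(R0.T@Rt).as_rotvec()
        print(k,"shift",R0.T@(np.array(pos)-p)/.4,"turn",rv/(np.pi/2))
E
python3 - <<'E'
from rig import env
from h import *
plan(env,[.55,.30,.24],5.3)
plan(env,[.511,-.279,.24],5.3)
E
```

```text
t 0.5 tcp [0.2343 0.6063 0.2186] gap 0.0928845786518069 F [ 0.7196 -0.4967  0.4549] q [-1.2285  0.6149 -0.0126  1.4235  0.0081  1.1034 -0.0404]
axes x [ 0.9328 -0.3605 -0.0001] y [-0.0001 -0.0001 -1.    ] z [ 0.3605  0.9328 -0.0001]
90 shift [ 1.0122 -0.0535 -0.4296] turn [ 0.     -0.2937 -0.    ]
-90 shift [ 1.0122 -0.0535 -0.4296] turn [0.0001 1.7063 0.0001]
t 0.5 tcp [0.2343 0.6063 0.2186] gap 0.0928845786518069 F [ 0.7196 -0.4967  0.4549] q [-1.2285  0.6149 -0.0126  1.4235  0.0081  1.1034 -0.0404]
axes x [ 0.9328 -0.3605 -0.0001] y [-0.0001 -0.0001 -1.    ] z [ 0.3605  0.9328 -0.0001]
90 shift [ 1.4431 -0.0534 -1.8149] turn [ 0.     -0.2937 -0.    ]
-90 shift [ 1.4431 -0.0534 -1.8149] turn [0.0001 1.7063 0.0001]
```

Call:
jog_arm:
  series:
    - [[0.08,-0.005,-0.037],[0,-0.03,0],1]
    - [[0.16,-0.01,-0.074],[0,-0.06,0],1]
    - [[0.24,-0.015,-0.11],[0,-0.09,0],1]
    - [[0.32,-0.02,-0.147],[0,-0.12,0],1]
    - [[0.4,-0.025,-0.184],[0,-0.15,0],1]
    - [[0.48,-0.03,-0.22],[0,-0.18,0],1]
    - [[0.56,-0.035,-0.257],[0,-0.21,0],1]
    - [[0.64,-0.04,-0.294],[0,-0.23,0],1]
    - [[0.72,-0.045,-0.33],[0,-0.26,0],1]
    - [[0.8,-0.05,-0.367],[0,-0.29,0],1]
    - [[0.87,-0.053,-0.4],[0,-0.294,0],1]
    - [[0.87,-0.053,-0.4],[0,-0.294,0],1]

```text
clock: 1.5
tcp_pos: [0.508, 0.3231, 0.2401]
tool_rot: [-1.576, -0.067, 0.059]
force: [0.5, -2.2, 0.1]
finger_gap: 0.0927
```

Run:
```python
from rig import env
from h import *
plan(env,[.51,-.05,.24],5.3)
plan(env,[.511,-.279,.24],5.3)
```

```text
t 1.5 tcp [0.508  0.3231 0.2401] gap 0.0927299797289069 F [ 0.5235 -2.1976  0.1014] q [-0.5432  0.5205 -0.1028  1.5392  0.0662  1.0841  0.9874]
axes x [0.9968 0.0799 0.0047] y [ 0.0052 -0.0055 -1.    ] z [-0.0798  0.9968 -0.0059]
90 shift [-0.0696  0.0053 -0.9301] turn [ 0.0038 -0.008   0.003 ]
-90 shift [-0.0696  0.0053 -0.9301] turn [-0.0047  1.992   0.0059]
t 1.5 tcp [0.508  0.3231 0.2401] gap 0.0927299797289069 F [ 0.5235 -2.1976  0.1014] q [-0.5432  0.5205 -0.1028  1.5392  0.0662  1.0841  0.9874]
axes x [0.9968 0.0799 0.0047] y [ 0.0052 -0.0055 -1.    ] z [-0.0798  0.9968 -0.0059]
90 shift [-0.1129  0.0085 -1.501 ] turn [ 0.0038 -0.008   0.003 ]
-90 shift [-0.1129  0.0085 -1.501 ] turn [-0.0047  1.992   0.0059]
```

Call:
jog_arm:
  series:
    - [[-0.005,0,-0.09],[0,-0.004,0],1]
    - [[-0.01,0,-0.18],[0,-0.008,0],1]
    - [[-0.02,0,-0.27],[0.004,-0.008,0.003],1]
    - [[-0.03,0,-0.36],[0.004,-0.008,0.003],1]
    - [[-0.035,0,-0.45],[0.004,-0.008,0.003],1]
    - [[-0.04,0,-0.54],[0.004,-0.008,0.003],1]
    - [[-0.05,0,-0.63],[0.004,-0.008,0.003],1]
    - [[-0.055,0.004,-0.72],[0.004,-0.008,0.003],1]
    - [[-0.06,0.004,-0.81],[0.004,-0.008,0.003],1]
    - [[-0.065,0.005,-0.9],[0.004,-0.008,0.003],1]
    - [[-0.07,0.005,-0.96],[0.004,-0.008,0.003],1]
    - [[-0.07,0.005,-0.96],[0.004,-0.008,0.003],1]

```text
clock: 2.5
tcp_pos: [0.5103, -0.0695, 0.2404]
tool_rot: [-1.574, -0.064, 0.064]
force: [-0.3, 0.0, 0.0]
finger_gap: 0.0928
```

Run:
```python
from rig import env
from h import *
plan(env,[.511,-.279,.24],5.3)
```

```text
t 2.5 tcp [ 0.5103 -0.0695  0.2404] gap 0.09279185114243935 F [-0.2516  0.025   0.0103] q [ 0.1187  0.3824 -0.0402  1.7783  0.0233  0.9808  1.7206]
axes x [ 0.9967  0.0812 -0.0002] y [ 0.0002 -0.0044 -1.    ] z [-0.0812  0.9967 -0.0044]
90 shift [-0.0408  0.0032 -0.5222] turn [ 0.0028 -0.0071 -0.0001]
-90 shift [-0.0408  0.0032 -0.5222] turn [0.0002 1.9929 0.0043]
```

Call:
jog_arm:
  series:
    - [[-0.006,0,-0.08],[0.001,-0.003,0],1]
    - [[-0.012,0,-0.16],[0.002,-0.007,0],1]
    - [[-0.019,0,-0.24],[0.003,-0.007,0],1]
    - [[-0.025,0,-0.32],[0.003,-0.007,0],1]
    - [[-0.031,0,-0.4],[0.003,-0.007,0],1]
    - [[-0.036,0,-0.46],[0.003,-0.007,0],1]
    - [[-0.039,0,-0.5],[0.003,-0.007,0],1]
    - [[-0.041,0,-0.522],[0.003,-0.007,0],1]
    - [[-0.041,0,-0.522],[0.003,-0.007,0],1]
    - [[-0.041,0,-0.522],[0.003,-0.007,0],1]

```text
clock: 3.33
tcp_pos: [0.5113, -0.2775, 0.2412]
tool_rot: [-1.568, -0.073, 0.073]
force: [0.4, 0.1, -0.6]
finger_gap: 0.0928
```

Run:
```python
from rig import env
from h import *
plan(env,[.511,-.279,.073],5.3)
ci=env.camera_info("wrist"); print(ci)
im=env.snapshot("wrist"); cv2.imwrite("pics/w1.png",im)
Vi=np.linalg.inv(np.array(ci["view"]))
for l in ["caddy_grip","stain_1_center"]:
    for d in env.place_of("wrist",l): print(l,d["score"],(Vi@np.r_[d["point"],1])[:3])
```

```text
t 3.3333 tcp [ 0.5113 -0.2775  0.2412] gap 0.09276233174347005 F [ 0.4153  0.1332 -0.609 ] q [ 0.4638  0.4863 -0.0051  1.5962  0.0011  1.0601  2.1228]
axes x [ 0.9957  0.0931 -0.0001] y [-0.0002  0.0018 -1.    ] z [-0.0931  0.9957  0.0018]
90 shift [-0.0011  0.4204 -0.0044] turn [-0.0011  0.0005 -0.    ]
-90 shift [-0.0011  0.4204 -0.0044] turn [-0.0001 -1.9995  0.0018]
{'fov_y': 63.286671390888756, 'cx': 272.3268655440257, 'cy': 209.26165163515824, 'view': array([[-0.0939,  0.9956,  0.0022,  0.3238],
       [ 0.9599,  0.09  ,  0.2655, -0.5029],
       [ 0.2641,  0.027 , -0.9641,  0.2834],
       [ 0.    ,  0.    ,  0.    ,  1.    ]])}
caddy_grip 0.85 [ 0.3692 -0.4418  0.0882]
caddy_grip 0.57 [ 0.7181 -0.1607  0.089 ]
caddy_grip 0.55 [ 0.5101 -0.2807  0.0916]
```

View pics/w1.png

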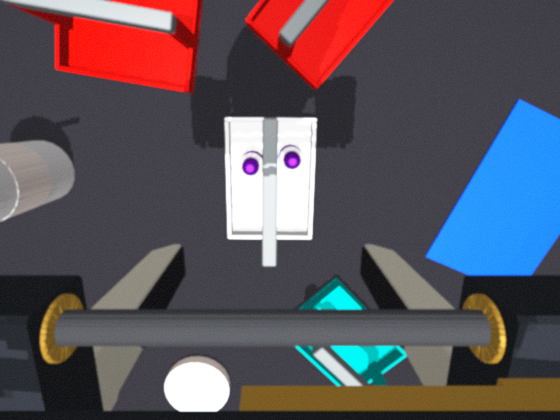

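The wrist view shows the purple caddy with its bar at columns 263–277, running straight down the picture, and the bottle caps at (250,166) and (291,158). I'll refine the bar position from pixels.

Run:
```python
from rig import env
from h import *
ci=env.camera_info("wrist"); im=cv2.imread("pics/w1.png")
for r in (130,185,210,250,260):print(r,im[r,255:286,1])
P=toplane(ci,[[269.8,119],[269.8,266]],.102);print(P,P.mean(0),np.degrees(np.arctan2(*(P[1]-P[0])[1::-1])))
T=toplane(ci,[[224.5,117.5],[317,117.5],[312.5,240],[228.5,240]],.024);print(T,T.mean(0))
print("bottle tops",toplane(ci,[[250,166],[291,158]],.055))
```

```text
130 [250 250 251 250 249 248 241 206 167 164 164 168 166 163 167 168 167 166
 170 169 162 156 176 227 247 249 248 249 249 249 250]
185 [255 255 255 255 255 255 255 246 229 238 242 242 242 243 241 242 241 241
 243 240 235 231 251 255 255 255 255 255 255 255 255]
210 [255 255 255 255 255 255 255 246 229 238 240 239 241 242 241 242 241 240
 241 238 232 238 254 255 255 255 255 255 255 255 255]
250 [ 72  70  67  66  67  73  99 157 220 237 238 239 240 237 239 240 239 240
 240 233 208 143  86  65  64  60  69  69  65  66  67]
260 [ 67  66  73  68  68  70  98 160 219 238 240 239 240 237 239 238 240 240
 239 233 199 133  81  62  68  66  67  72  62  68  66]
[[ 0.4417 -0.2854  0.102 ]
 [ 0.579  -0.2724  0.102 ]] [ 0.5104 -0.2789  0.102 ] 5.398383911531767
[[ 0.4457 -0.3347  0.024 ]
 [ 0.436  -0.2349  0.024 ]
 [ 0.5766 -0.2218  0.024 ]
 [ 0.5862 -0.3216  0.024 ]] [ 0.5111 -0.2783  0.024 ]
bottle tops [[ 0.4909 -0.3015  0.055 ]
 [ 0.4786 -0.2602  0.055 ]]
```

Call:
jog_arm:
  series:
    - [[-0.003,0.04,-0.001],[0,0,0],1]
    - [[-0.006,0.09,-0.002],[0,0,0],1]
    - [[-0.009,0.14,-0.003],[0,0,0],1]
    - [[-0.011,0.19,-0.003],[0,0,0],1]
    - [[-0.011,0.24,-0.003],[0,0,0],1]
    - [[-0.011,0.29,-0.003],[0,0,0],1]
    - [[-0.011,0.34,-0.003],[0,0,0],1]
    - [[-0.011,0.375,-0.003],[0,0,0],1]
    - [[-0.011,0.4,-0.003],[0,0,0],1]
    - [[-0.011,0.415,-0.003],[0,0,0],1]
    - [[-0.011,0.42,-0.003],[0,0,0],1]
    - [[-0.011,0.42,-0.003],[0,0,0],1]
  squeeze: 30

```text
clock: 4.48
tcp_pos: [0.5076, -0.2776, 0.0735]
tool_rot: [-1.568, -0.076, 0.075]
force: [-0.4, 0.3, 0.1]
finger_gap: 0.0929
```

Run:
```python
from rig import env
from h import *
plan(env,[.507,-.279,.073],5.4)
im=env.snapshot("wrist"); im2=env.snapshot("scene")
cv2.imwrite("pics/w2.png",np.hstack([cv2.resize(im,(400,300)),cv2.resize(im2[120:330,60:340],(400,300))]))
```

```text
t 4.4833 tcp [ 0.5076 -0.2776  0.0735] gap 0.09290735458758559 F [-0.3761  0.3279  0.1174] q [ 0.4691  0.6808 -0.0087  1.7875  0.0061  0.6738  2.1244]
axes x [0.9954 0.0959 0.0005] y [ 0.0003  0.0017 -1.    ] z [-0.0959  0.9954  0.0017]
90 shift [-0.0019  0.0012 -0.0032] turn [-0.0011  0.0011  0.0003]
-90 shift [-0.0019  0.0012 -0.0032] turn [ 0.0005 -1.9989  0.0017]
```

View pics/w2.png

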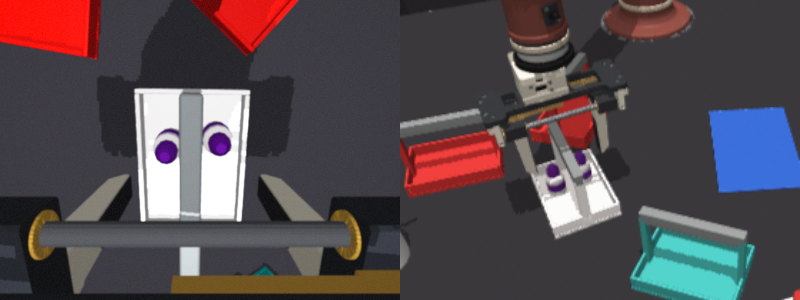

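The fingers straddle the bar and both bottles are standing. Closing now.

Call:
jog_arm:
  series:
    - [[0,0,-0.003],[-0.001,0,0],0.7]
    - [[0,0,-0.003],[-0.001,0,0],0.5]
    - [[0,0,-0.003],[-0.001,0,0],0.35]
    - [[0,0,-0.003],[-0.001,0,0],0.25]
    - [[0,0,-0.003],[-0.001,0,0],0.2]
    - [[0,0,-0.003],[-0.001,0,0],0.15]
    - [[0,0,-0.003],[-0.001,0,0],0]
    - [[0,0,-0.003],[-0.001,0,0],0]
    - [[0,0,-0.003],[-0.001,0,0],0]
    - [[0,0,-0.003],[-0.001,0,0],0]
    - [[0,0,-0.003],[-0.001,0,0],0]
    - [[0,0,-0.003],[-0.001,0,0],0]
  squeeze: 35

```text
clock: 5.58
tcp_pos: [0.5081, -0.2794, 0.0742]
tool_rot: [-1.57, -0.077, 0.074]
force: [0.2, 0.3, 0.8]
finger_gap: 0.017
```

Run:
```python
from rig import env
from h import *
plan(env,[.507,-.279,.213],5.4)
```

```text
t 5.5833 tcp [ 0.5081 -0.2794  0.0742] gap 0.0170149323706076 F [0.2084 0.2625 0.819 ] q [ 0.4698  0.6803 -0.0075  1.7856  0.0072  0.6737  2.1248]
axes x [0.9954 0.0955 0.0018] y [ 0.0018 -0.0007 -1.    ] z [-0.0955  0.9954 -0.0008]
90 shift [-0.0021 -0.3469  0.0009] turn [0.0005 0.0009 0.0011]
-90 shift [-0.0021 -0.3469  0.0009] turn [ 0.0018 -1.9991 -0.0008]
```

Call:
jog_arm:
  series:
    - [[0,0,0],[0,0,0],0]
    - [[0,0,0],[0,0,0],0]
    - [[0,0,0],[0,0,0],0]
    - [[0,0,0],[0,0,0],0]

```text
clock: 5.92
tcp_pos: [0.508, -0.2798, 0.0742]
tool_rot: [-1.571, -0.076, 0.074]
force: [0.1, -0.6, -0.7]
finger_gap: 0.0136
```

Call:
jog_arm:
  series:
    - [[0,-0.005,0],[0,0,0],0]
    - [[0,-0.012,0],[0,0,0],0]
    - [[0,-0.022,0],[0,0,0],0]
    - [[0,-0.034,0],[0,0,0],0]
    - [[0,-0.048,0],[0,0,0],0]
    - [[0,-0.062,0],[0,0,0],0]
    - [[0,-0.076,0],[0,0,0],0]
    - [[0,-0.088,0],[0,0,0],0]
    - [[0,-0.096,0],[0,0,0],0]
    - [[0,-0.1,0],[0,0,0],0]
    - [[0,-0.1,0],[0,0,0],0]
    - [[0,-0.1,0],[0,0,0],0]

```text
clock: 6.92
tcp_pos: [0.5078, -0.2797, 0.1141]
tool_rot: [-1.571, -0.076, 0.074]
force: [0.2, 0.5, -3.3]
finger_gap: 0.0133
```

Run:
```python
from rig import env
from h import *
plan(env,[.507,-.279,.213],5.4); print(env.get_obs()["ft_torque"])
im=env.snapshot("wrist"); im2=env.snapshot("scene")
cv2.imwrite("pics/w3.png",np.hstack([cv2.resize(im,(400,300)),cv2.resize(im2[120:330,60:340],(400,300))]))
```

```text
t 6.9167 tcp [ 0.5078 -0.2797  0.1141] gap 0.013332416404049165 F [ 0.1616  0.5146 -3.2546] q [ 0.4698  0.6245 -0.0067  1.7547  0.0062  0.7605  2.126 ]
axes x [0.9955 0.0952 0.0015] y [ 0.0016 -0.0012 -1.    ] z [-0.0952  0.9955 -0.0013]
90 shift [-0.0015 -0.2471  0.0016] turn [0.0008 0.0007 0.0009]
-90 shift [-0.0015 -0.2471  0.0016] turn [ 0.0015 -1.9993 -0.0013]
[ 0.0662 -0.0132  0.0233]
```

View pics/w3.png

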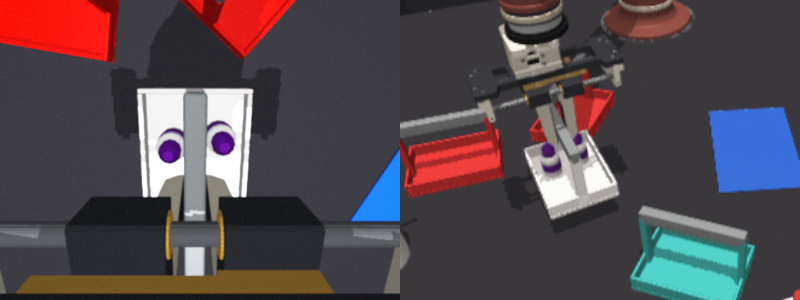

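The caddy is lifted and level, with a load of about 3.3 N and both bottles upright. Raising further.

Call:
jog_arm:
  series:
    - [[0,-0.008,0],[0,0,0],0]
    - [[0,-0.022,0],[0,0,0],0]
    - [[0,-0.042,0],[0,0,0],0]
    - [[0,-0.068,0],[0,0,0],0]
    - [[0,-0.1,0],[0,0,0],0]
    - [[0,-0.135,0],[0,0,0],0]
    - [[0,-0.17,0],[0,0,0],0]
    - [[0,-0.2,0],[0,0,0],0]
    - [[0,-0.225,0],[0,0,0],0]
    - [[0,-0.242,0],[0,0,0],0]
    - [[0,-0.25,0],[0,0,0],0]
    - [[0,-0.25,0],[0,0,0],0]

```text
clock: 8.02
tcp_pos: [0.5079, -0.2797, 0.2148]
tool_rot: [-1.571, -0.077, 0.073]
force: [0.7, -0.9, -3.3]
finger_gap: 0.0134
```

Run:
```python
from rig import env
from h import *
o=env.get_obs();print(o["force"])
# tcp relative to bar centre: grip was ~2.6mm toward -x along bar of centre (.5105,-.279)
c=np.array([.5147,.0262]); a=np.radians(-18.15)
off=-.0025*np.array([np.cos(a),np.sin(a)])
print(c+off); plan(env,[*(c+off),.213],-18.15)
```

```text
[ 0.71   -0.9055 -3.326 ]
[0.5123 0.027 ]
t 8.0167 tcp [ 0.5079 -0.2797  0.2148] gap 0.01344092089229687 F [ 0.71   -0.9055 -3.326 ] q [ 0.4685  0.5062 -0.0046  1.6428  0.0031  0.9896  2.1289]
axes x [0.9955 0.0951 0.0024] y [ 0.0025 -0.0017 -1.    ] z [-0.0951  0.9955 -0.0019]
90 shift [0.084  0.0032 0.7623] turn [0.0009 0.2623 0.0017]
-90 shift [0.084  0.0032 0.7623] turn [ 0.0024 -1.7377 -0.0012]
```

Call:
jog_arm:
  series:
    - [[0.001,0,0.01],[0,0.003,0],0]
    - [[0.003,0,0.03],[0,0.01,0],0]
    - [[0.007,0,0.065],[0,0.022,0],0]
    - [[0.012,0,0.107],[0,0.037,0],0]
    - [[0.017,0,0.156],[0,0.054,0],0]
    - [[0.023,0,0.21],[0,0.072,0],0]
    - [[0.029,0,0.262],[0,0.09,0],0]
    - [[0.034,0,0.308],[0,0.106,0],0]
    - [[0.038,0,0.344],[0,0.118,0],0]
    - [[0.041,0,0.366],[0,0.126,0],0]
    - [[0.042,0,0.378],[0,0.13,0],0]
    - [[0.042,0,0.38],[0,0.131,0],0]

```text
clock: 9.02
tcp_pos: [0.5099, -0.1246, 0.2141]
tool_rot: [-1.569, 0.084, -0.086]
force: [-0.5, 1.3, -2.6]
finger_gap: 0.0136
```

Run:
```python
from rig import env
from h import *
plan(env,[.5123,.027,.213],-18.15)
```

```text
t 9.0167 tcp [ 0.5099 -0.1246  0.2141] gap 0.013631631938162657 F [-0.4618  1.3063 -2.5521] q [ 0.177   0.425   0.0304  1.7928 -0.0156  0.9226  1.677 ]
axes x [ 0.9942 -0.1076  0.0014] y [ 0.0014 -0.0004 -1.    ] z [ 0.1076  0.9942 -0.0002]
90 shift [-0.0348  0.0026  0.3775] turn [0.0001 0.133  0.0009]
-90 shift [-0.0348  0.0026  0.3775] turn [ 0.0013 -1.867  -0.0001]
```

Call:
jog_arm:
  series:
    - [[-0.001,0,0.01],[0,0.003,0],0]
    - [[-0.003,0,0.03],[0,0.01,0],0]
    - [[-0.006,0,0.065],[0,0.022,0],0]
    - [[-0.01,0,0.107],[0,0.037,0],0]
    - [[-0.014,0,0.156],[0,0.054,0],0]
    - [[-0.019,0,0.21],[0,0.072,0],0]
    - [[-0.024,0,0.262],[0,0.09,0.001],0]
    - [[-0.028,0,0.306],[0,0.107,0.001],0]
    - [[-0.032,0,0.342],[0,0.12,0.001],0]
    - [[-0.034,0,0.364],[0,0.128,0.001],0]
    - [[-0.035,0,0.375],[0,0.132,0.001],0]
    - [[-0.035,0,0.377],[0,0.133,0.001],0]

```text
clock: 10.02
tcp_pos: [0.5122, 0.0274, 0.2139]
tool_rot: [-1.556, 0.248, -0.248]
force: [0.6, 0.7, -2.8]
finger_gap: 0.0136
```

Run:
```python
from rig import env
from h import *
plan(env,[.5123,.027,.15],-18.15)
o=env.get_obs()
im=env.snapshot("wrist"); im2=env.snapshot("scene"); im3=env.snapshot("top")
ci=env.camera_info("wrist")
cv2.imwrite("pics/w4.png",np.hstack([cv2.resize(im,(400,300)),cv2.resize(im2[100:310,170:450],(400,300))]))
cv2.imwrite("pics/t4.png",im3);cv2.imwrite("pics/w4full.png",im)
```

```text
t 10.0167 tcp [0.5122 0.0274 0.2139] gap 0.013638281298480241 F [ 0.5779  0.6659 -2.827 ] q [-0.1371  0.4084  0.0586  1.8234 -0.0297  0.911   1.1896]
axes x [ 0.9505 -0.3108 -0.0004] y [-0.0004  0.0001 -1.    ] z [0.3108 0.9505 0.    ]
90 shift [ 0.0006  0.1597 -0.0008] turn [-0.      0.0004 -0.0003]
-90 shift [ 0.0006  0.1597 -0.0008] turn [-0.0004 -1.9996  0.    ]
```

View pics/w4.png

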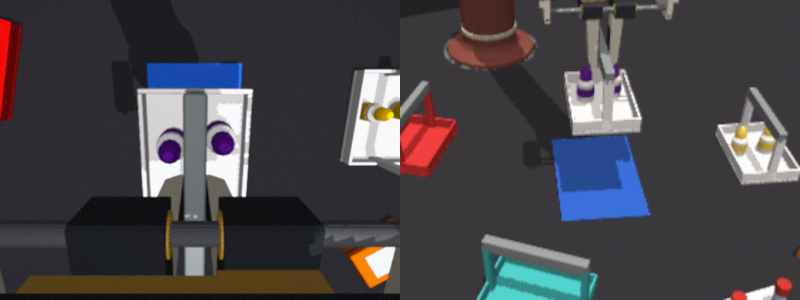

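The picture shows the caddy level above the mat and parallel to it, with both bottles standing. Lowering most of the way.

Call:
jog_arm:
  series:
    - [[0,0.007,0],[0,0,0],0]
    - [[0,0.022,0],[0,0,0],0]
    - [[0,0.046,0],[0,0,0],0]
    - [[0,0.076,0],[0,0,0],0]
    - [[0,0.11,0],[0,0,0],0]
    - [[0,0.148,0],[0,0,0],0]
    - [[0,0.186,0],[0,0,0],0]
    - [[0,0.22,0],[0,0,0],0]
    - [[0,0.245,0],[0,0,0],0]
    - [[0,0.26,0],[0,0,0],0]
    - [[0,0.268,0],[0,0,0],0]
    - [[0,0.27,0],[0,0,0],0]

```text
clock: 11.17
tcp_pos: [0.5121, 0.0252, 0.1054]
tool_rot: [-1.557, 0.251, -0.249]
force: [0.4, -0.3, -2.4]
finger_gap: 0.0138
```

Run:
```python
from rig import env
from h import *
plan(env,[.5123,.027,.0775],-18.15)
im2=env.snapshot("scene"); im3=env.snapshot("top")
o=env.get_obs()
def draw(n,im):
    ci=env.camera_info(n); S=3
    p0=proj(ci,[.514,.027,.05])[0].astype(int)-[65,75]
    v=cv2.resize(im[p0[1]:p0[1]+150,p0[0]:p0[0]+130],None,fx=S,fy=S,interpolation=cv2.INTER_CUBIC)
    a=np.radians(-18.15);R=np.array([[np.cos(a),-np.sin(a)],[np.sin(a),np.cos(a)]])
    zb=o["tcp_pos"][2]-.0742
    for (c,L,W,z,col) in [((.5147,.0262),.21,.14,.003,(0,255,0)),((.5147,.0262),.14,.1,zb+.024,(0,0,255)),((.5147,.0262),.14,.014,zb+.102,(0,255,255))]:
        q=np.array([[1,1],[1,-1],[-1,-1],[-1,1]])*[L/2,W/2]@R.T+c
        cv2.polylines(v,[((proj(ci,np.c_[q,np.full(4,z)])-p0+.5)*S).astype(np.int32)],True,col,1)
    return v
cv2.imwrite("pics/f5.png",np.hstack([draw("scene",im2),draw("top",im3)]))
```

```text
t 11.1667 tcp [0.5121 0.0252 0.1054] gap 0.01384527136052197 F [ 0.4393 -0.2887 -2.4312] q [-0.1245  0.5568  0.0474  1.9472 -0.0404  0.6396  1.2004]
axes x [ 0.9497 -0.3133 -0.0007] y [-0.001 -0.001 -1.   ] z [ 0.3133  0.9497 -0.0013]
90 shift [-0.0008  0.0699  0.0045] turn [ 0.0008 -0.0012 -0.0004]
-90 shift [-0.0008  0.0699  0.0045] turn [0.0007 1.9988 0.0013]
```

View pics/f5.png

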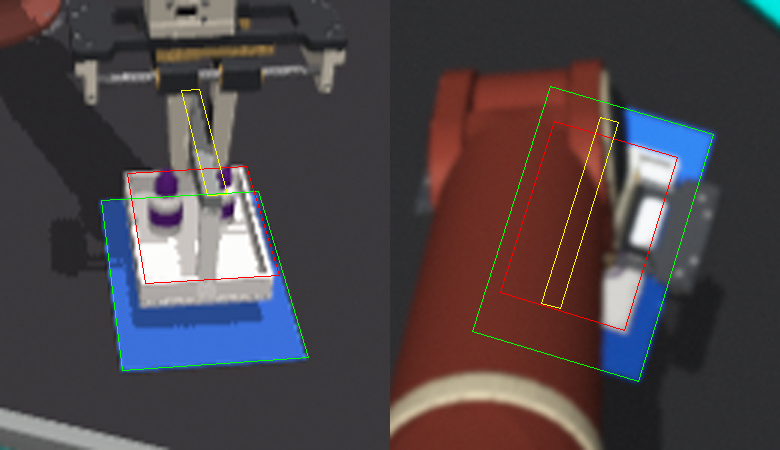

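The overlay fits: the caddy is centred and parallel within 2–3 mm. Lowering gently to contact.

Call:
jog_arm:
  series:
    - [[0,0.006,0.001],[0.001,-0.001,0],0]
    - [[0,0.015,0.002],[0.001,-0.001,0],0]
    - [[0,0.026,0.003],[0.001,-0.001,0],0]
    - [[0,0.037,0.004],[0.001,-0.001,0],0]
    - [[0,0.046,0.004],[0.001,-0.001,0],0]
    - [[0,0.053,0.004],[0.001,-0.001,0],0]
    - [[0,0.058,0.004],[0.001,-0.001,0],0]
    - [[0,0.062,0.004],[0.001,-0.001,0],0]
    - [[0,0.065,0.004],[0.001,-0.001,0],0]
    - [[0,0.067,0.004],[0.001,-0.001,0],0]
    - [[0,0.069,0.004],[0.001,-0.001,0],0]
    - [[0,0.07,0.004],[0.001,-0.001,0],0]

```text
clock: 12.27
tcp_pos: [0.5131, 0.0268, 0.0782]
tool_rot: [-1.556, 0.248, -0.25]
force: [0.6, 1.2, -2.6]
finger_gap: 0.0137
```

Run:
```python
from rig import env
from h import *
plan(env,[.5123,.027,.0772],-18.15)
```

```text
t 12.2667 tcp [0.5131 0.0268 0.0782] gap 0.013703995750506718 F [ 0.5916  1.2236 -2.5504] q [-0.1222  0.6012  0.0416  1.9681 -0.0444  0.572   1.2031]
axes x [ 0.9502 -0.3118  0.0009] y [ 0.0012  0.0006 -1.    ] z [0.3118 0.9502 0.0009]
90 shift [-0.0022  0.0026 -0.0001] turn [-0.0006 -0.0002  0.0006]
-90 shift [-0.0022  0.0026 -0.0001] turn [-0.0009  1.9998 -0.0009]
```

Call:
jog_arm:
  series:
    - [[-0.001,0.001,0],[0,0,0],0]
    - [[-0.001,0.002,0],[0,0,0],0]
    - [[-0.001,0.003,0],[0,0,0],0]
    - [[-0.001,0.003,0],[0,0,0],0]

```text
clock: 12.6
tcp_pos: [0.5128, 0.0269, 0.0771]
tool_rot: [-1.556, 0.248, -0.25]
force: [-0.3, 0.3, -2.7]
finger_gap: 0.0139
```

Call:
jog_arm:
  series:
    - [[0,0.001,0],[0,0,0],0]
    - [[0,0.002,0],[0,0,0],0]
    - [[0,0.003,0],[0,0,0],0]
    - [[0,0.003,0],[0,0,0],0]

```text
clock: 12.93
tcp_pos: [0.5128, 0.0269, 0.077]
tool_rot: [-1.555, 0.248, -0.25]
force: [-2.1, 0.6, 6.7]
finger_gap: 0.0138
```

Contact: the force rose from -2.7 to +6.7 N. Easing off slightly before opening.

Call:
jog_arm:
  series:
    - [[0,0.0005,0],[0,0,0],0]
    - [[0,0,0],[0,0,0],0]
    - [[0,0,0],[0,0,0],0]
  squeeze: 20

```text
clock: 13.18
tcp_pos: [0.513, 0.0269, 0.077]
tool_rot: [-1.555, 0.247, -0.25]
force: [-0.5, -0.2, -1.1]
finger_gap: 0.0137
```

Run:
```python
from rig import env
from h import *
im=env.snapshot("wrist");im2=env.snapshot("scene")
cv2.imwrite("pics/w6.png",np.hstack([cv2.resize(im,(400,300)),cv2.resize(im2[100:310,170:450],(400,300))]))
```

```text
(no output)
```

View pics/w6.png

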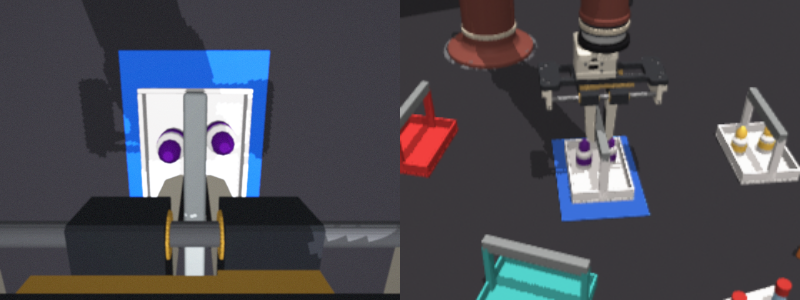

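The caddy is on the mat, centred across its width, with both bottles upright. Releasing.

Call:
jog_arm:
  series:
    - [[0,0,0],[0,0,0],0.17]
    - [[0,0,0],[0,0,0],0.2]
    - [[0,0,0],[0,0,0],0.3]
    - [[0,0,0],[0,0,0],0.5]
    - [[0,0,0],[0,0,0],0.7]
    - [[0,0,0],[0,0,0],0.9]
    - [[0,0,0],[0,0,0],1]
    - [[0,0,0],[0,0,0],1]
    - [[0,0,0],[0,0,0],1]
    - [[0,0,0],[0,0,0],1]
    - [[0,0,0],[0,0,0],1]
    - [[0,0,0],[0,0,0],1]

```text
clock: 14.28
tcp_pos: [0.5129, 0.0269, 0.077]
tool_rot: [-1.555, 0.248, -0.25]
force: [-0.7, -0.0, 0.1]
finger_gap: 0.0808
```

Call:
jog_arm:
  series:
    - [[0,-0.01,0],[0,0,0],1]
    - [[0,-0.03,0],[0,0,0],1]
    - [[0,-0.06,0],[0,0,0],1]
    - [[0,-0.1,0],[0,0,0],1]
    - [[0,-0.15,0],[0,0,0],1]
    - [[0,-0.2,0],[0,0,0],1]
    - [[0,-0.25,0],[0,0,0],1]
    - [[0,-0.3,0],[0,0,0],1]
    - [[0,-0.35,0],[0,0,0],1]
    - [[0,-0.39,0],[0,0,0],1]
    - [[0,-0.4,0],[0,0,0],1]
    - [[0,-0.4,0],[0,0,0],1]

```text
clock: 15.28
tcp_pos: [0.5134, 0.0268, 0.2386]
tool_rot: [-1.555, 0.245, -0.253]
force: [0.8, 0.4, -0.7]
finger_gap: 0.0928
```

Run:
```python
from rig import env
from h import *
o=env.get_obs(); print(o["force"],o["clock"])
ci=env.camera_info("wrist");im=env.snapshot("wrist");cv2.imwrite("pics/w7.png",im)
im2=env.snapshot("scene");cv2.imwrite("pics/s7.png",im2)
for n in ["wrist","scene"]:
    c2=ci if n=="wrist" else env.camera_info(n)
    Vi=np.linalg.inv(np.array(c2["view"]))
    for l in ["caddy_grip","stain_1_center","mat_top"]:
        for d in env.place_of(n,l): print(n,l,round(d["score"],2),(Vi@np.r_[d["point"],1])[:3])
b,g,r=[im[...,i].astype(int) for i in range(3)]
m=((b>100)&(b-r>60)&(b-g>50)); ys,xs=np.where(m); q=ys<290
print("mat wrist",rect(toplane(ci,np.c_[xs,ys][q],.003)))
```

```text
[ 0.8116  0.3644 -0.6552] 15.2833
wrist caddy_grip 0.92 [ 0.7158 -0.1607  0.0916]
wrist caddy_grip 0.78 [0.5147 0.0273 0.0924]
wrist stain_1_center 0.65 [0.501  0.057  0.0355]
scene caddy_grip 0.9 [ 0.7193 -0.1684  0.093 ]
scene caddy_grip 0.67 [ 0.3647 -0.444   0.0946]
scene caddy_grip 0.62 [0.5126 0.0291 0.0935]
scene stain_1_center 0.5 [0.4938 0.0579 0.0318]
mat wrist (array([514.6476,  25.9728]), 210.29144287109375, 141.59388732910156, 161.8819808959961)
```

View pics/w7.png

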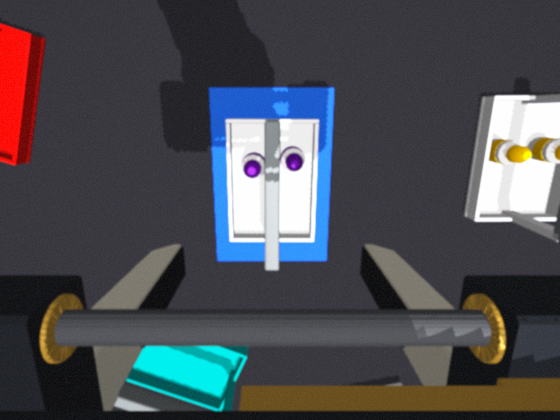

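View pics/s7.png

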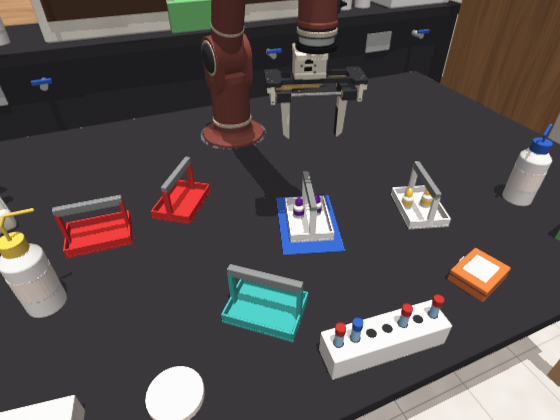

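The wrist view shows the tray (225–319 × 119–242) centred on the mat and parallel to it, with both caps at (252,168) and (293,160). One numeric check, then I hand in.

Run:
```python
from rig import env
from h import *
ci=env.camera_info("wrist")
T=toplane(ci,[[225.5,119],[319.5,119],[315.5,242],[229,242]],.027)
c=T.mean(0)[:2];a=T[2]+T[3]-T[0]-T[1]
print(c,np.degrees(np.arctan2(a[1],a[0])), "mat [.5146 .0260] -18.1")
env.hand_in()
```

```text
[0.5122 0.0271] -18.24080301766311 mat [.5146 .0260] -18.1
the job is handed in; nothing more can be done
```

The purple-stain caddy is standing in the middle of the blue mat, lined up lengthways. I lifted it by its bar, carried it level and lowered it to contact. Then I opened the gripper, backed the arm clear and handed the job in at about 15.6 s.

- **Placement:** the tray centre measured about 2.6 mm from the mat centre and was turned about 0.1° from it. A second measure, the network's estimate of the bar centre, came out 1–4 mm from the mat centre, which is within its accuracy.
- **Bottles:** both are standing upright inside the tray in the final wrist and scene pictures. In each of those pictures the network reported only one of the two, so the second is confirmed by eye.
- **Forces:** the highest reading was about 7 N, at touchdown, which I eased off before opening. After release the force was close to zero.
- **Not checked:** the top camera's view of the mat was mostly blocked by the arm during lowering, and I did not use it again after release.

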